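# Lock the stop and hold the set-up square in the corner

### The job

On the checking fixture, first lock the sliding stop where it stands by turning its clamp knob clockwise as far as it goes. Then bring the steel set-up square onto the fixture plate, lying flat, and press it firmly, but not hard, into the corner so that its one outer face sits flush against the fence and the other flush against the stop, without pushing the stop away. Finish while still holding the square pressed there with the gripper, and leave the bottle, mallet and wooden case alone.

Things in the scene. Friction and masses are not known exactly. Their poses are not given: they have to be found in the camera images.
- plate: Fixture plate of bright ground steel, fixed to the bench, 200 (x) x 260 (y) x 12 mm thick; origin at the centre of its underside. Axes: x away from the robot towards the fence, y left along the fence, z up. It stands at a different place and yaw each time.
- fence: Dark steel bar, fixed along the far (+x) edge of the plate, 25 (x) x 260 (y) mm, standing 16 mm above the plate's top. Origin at mid-length on the plate's top, in its working face, which is upright and looks along the plate's -x (towards the robot). Axes as the plate's. Surfaces grip: friction about 0.6, so bearing down or rubbing takes up part of a sideways push.
- stop: Aluminium stop sliding along the fence (plate y): free it yields to about 4 N, locked it withstands about 40 N. Arm 108 mm long from the fence towards -x, 40 mm wide, 16 mm high above the plate's top, its upright working face on its -y side. A saddle over the fence, 55 (x) x 56 (y) mm, top 28.5 mm above the plate's top, carries the clamp knob. Origin and axes as point stop_corner.
- stop_corner (a point): The inside corner, on the plate's top (12 mm above the bench), where the working faces of fence and stop meet; same as the stop's origin, axes as the plate's. The free quarter lies towards -x and -y.
- clamp (a joint): Angle of the clamp knob in rad: 0 is fully loose, grows as the knob is turned clockwise seen from above, 1.4 is hard against its end, fully locked; starts at 0 to 0.2. It turns stiffly (0.1 N m, up to about 0.17 N m when tightening) and stays where it is left.
- clamp_grip (a point): Middle of the clamp knob's wing, a black upright bar 46 long, 12 thick, 24 mm high, on a hub on the stop's saddle. The point is on the knob's upright turning axis, 60.5 mm above the bench, 12 mm below the wing's top, 12.5 mm in x and 40 mm in y from the inside corner. Its x axis runs along the wing, y across it, z up; it turns with the knob. It lies within 45 degrees of the fence's direction.
- square: Loose steel L, about 0.4 kg, lying flat beside the plate. Origin: outside corner, underside. Stock 100 x 22 x 14 mm high runs from it along own -x, outer face at y = 0; blade 120 (from the corner) x 22 x 12 mm high along own -y, outer face at x = 0; a black grip rib stands out from the blade. Seated, this corner is at stop_corner, stock along the stop, blade along the fence, axes as the plate's.
- square_grip (a point): The square's grip: a black upright rib 66 mm long (along the square's x, from x = -87 to -21 mm), 14 mm thick (along y) and 32 mm high from the underside, parallel to the stock with 39 mm clear between. This point lies in its mid-plane at x = -55, y = -68 mm from the outside corner, 20 mm above the underside; axes as the square's.
- wash_bottle: Bystander: a clear squeeze bottle with a white cap, 60 mm across and 130 mm tall, standing to the left; origin under its centre.
- mallet: Bystander: a soft-faced mallet, 260 mm long, lying beyond the fixture with a black handle and white head; origin on the bench under it.
- gauge_case: Bystander: an open wooden instrument case, 110 x 180 x 35 mm, to the far right; origin under its centre.
Not all that is in view belongs to the job. Of the things like the square, leave any that is blue or yellow; of the rest the smaller one is meant.

How it is judged (in metres and radians):
On the way, in this order (a step that is already met when the one before it is completed fails the run):
1. the clamp knob is turned clockwise to its end: the stop is locked (value of joint clamp above 1.2 rad and distance of stop_corner from where it was at the start of the episode below 0.008 m), for 0.2 s.
2. the square lies in the corner and touches both the fence and the stop (horizontal distance between square and stop_corner below 0.004 m and contact force between square and fence above 1 N and contact force between square and stop above 1 N), for 0.2 s.
At the end, for the whole second after the job is handed in: Knob turned at least 1.2 rad, stop within 8 mm of its start; square still and flat on the plate (2 mm, 0.03 rad), its corner within 3 mm of the inside corner, faces within 0.02 rad of flush, pressing on fence and stop with over 1 N each, fingers on it (all of step 1 and horizontal distance between square and stop_corner below 0.003 m and z of square in the frame of stop_corner below 0.002 m and angle between the x axis of square and the x axis of fence, either way round below 0.02 rad and angle between square's own z axis and vertical below 0.03 rad and contact force between square and fence above 1 N and contact force between square and stop above 1 N and contact force between the fingers and square above 1 N and linear speed of square below 0.01 m/s); the arm keeps its last pose, push and grip.
It fails at once if the square is pressed roughly: more than 40 N on the fence or the stop (contact force between square and fence above 40 N or contact force between square and stop above 40 N).
It fails at once if the stop is pushed along the fence (distance of stop_corner from where it was at the start of the episode above 0.02 m).
It fails at once if a bystander is disturbed (distance of any of wash_bottle, mallet, gauge_case from where it was at the start of the episode above 0.03 m).
It also fails if it takes over 72 s, if anything falls off the work surface, if the arm or the gripper's body presses on something with over 40 N, if the wrist force passes 120 N, or if a joint passes its speed limit or range.

### The arm

A 6-joint arm with a two-finger parallel gripper is mounted at the origin on the work surface. World frame = base frame: x ahead of the robot, y to its left, z up, the work surface at z = 0. Lengths are in m, angles in degrees, forces in N, time in s.
With the tool pointing down it reaches from about 0.35 to 0.95 m from the base axis. Payload 17.4 kg.
Tool frame: the origin (TCP) lies midway between the tips of the shut fingers; the grasp point (between the pads) lies 19 mm behind it (bot.grip_depth is the distance from the TCP to the grasp point, in m); z points along the fingers, y is the line along which they close (so a half turn about z gives the same grasp; the last joint's range is limited). The gripper opens to 93 mm and grips with 3 to 60 N. Pads are 15 mm wide; open, the fingers measure 128 mm over their backs; the gripper's body (75 mm by 188 mm) begins 65 mm behind the grasp point.
Start: joints at [-75.046, 6.646, 82.598, -0, 90.757, -2.166], TCP at [0.199, -0.645, 0.179] pointing down, gripper open.
Joint ranges: [-162.19, 162.19], [-47.58, 125.68], [4.15, 143.07], [-65.23, 245.23], [0.69, 171.88], [-170.13, 170.13]. Speed limits (degrees/s): [108.29, 108.29, 127.2, 180, 180, 180].

### API

Orientations are given as [roll, pitch, yaw] about the fixed x, y, z axes, in that order (R = Rz(yaw) Ry(pitch) Rx(roll)).
In Python, from rig import monitor, imaging, bot, search_frame, spot_point gives the robot as it stands.
- The arm moves only by the shell command python3 -m crank 'ROWS'. ROWS is a JSON object of lists of equal length, an entry for each row: "delta_pos": the shift along the tool's x, y, z as a fraction of full scale, a list of three; "turn": the turn about the tool's z as a fraction of full scale; "gripper": the gripper's target within -1 to 1 (shut at 1, half-way at 0, fully open at -1). A call has exactly 8 rows; each row is the pose to reach, as a shift and turn from the pose commanded when the call began, along the tool's axes at that moment; what a row does not reach only later rows make up. Full scale, the value 1, is 100 mm for a shift and 90 degrees for a turn. A row lasts 1/12 s, in which the tool goes at most 41.7 mm and 7.16 degrees, less where a joint would pass 70% of its speed; a pose out of reach is approached as far as the arm can. A call with a number of a shift or a turn outside -1 to 1 is refused whole. A call with a gripper value outside its range is refused whole. The fingers move at their own pace and stop on an object; the grip force is fixed at half the most. Time passes only in rows, so rows that repeat a pose let the fingers close, or fill a call up. It gives the time, the measured TCP pose, the force, the opening and the grip force at its end, in the units of the state.
- monitor.get_state(): the state, without advancing time (a new reading comes with each control period).
- imaging.get_image(name): name is "scene" or "top" or "wrist"; returns the picture (400x640x3 uint8, red, green, blue); there is no depth.
- imaging.get_calibration(name): a dict with "fx", "fy", "cx", "cy" (pixels), "view" (4x4, takes a point from world to camera coordinates); the wrist camera has in their place "tool_from_camera" (4x4, takes a point from camera to tool coordinates, whose origin is the TCP and whose axes are the flange's). Camera axes: x right, y down, z forward; pixel columns grow to the right and rows downward; lengths in m; the calibration is good to about 2 mm. A picture is of the moment at which its call begins: read the wrist's pose just before it. get_calibration takes no time and is no camera call.
- bot.hand_in(): hands the job in; it is judged then, once.
Trained networks look in the newest picture that a camera, given by its name, has taken for a name from the list of things; names that differ only in an ending like _2 or _b are one class to them, and where a whole thing is asked for, a point or a joint stands for the part that bears it (a point fixed in the world has none). Each returns a list of dicts, best first, with "p" (0 to 1); they miss things now and then, are a little off and sometimes report something else, mostly with a low value. They report only what shows in the picture. A call takes as long as a camera call. They do not tell look-alikes from the thing itself.
- search_frame(camera, name): "position" ([x, y, z] in m, in the coordinates of the camera as it stood for that picture, good to about 4 mm: the middle of the surface that is visible of it).
- spot_point(camera, name): "position" ([x, y, z] in m, in the coordinates of the camera as it stood for that picture, good to about 4 mm: a listed point, or the origin of a listed thing).
The state is a dict: "clock": time; "joints": joint angles; "dq": joint speeds; "effort": joint torques, N m; "tool_pos": TCP position; "eef_rot": TCP orientation; "ft_force": force on the tool from outside, world axes, zero at the start; "wrist_torque": the same for the moment, N m; "gripper_width": opening from 0.0 (shut) to 1.0 (fully open); "grip_force": force on a finger pad.
Only numpy, scipy, OpenCV 4.12 (cv2) and the standard library are available. Lean on these libraries where they do the work, as an engineer would, in place of code of your own. Each camera call takes 0.05 s, during which the arm holds its last target. There are 200 camera calls.

## Working session

There is one attempt and no reset: what is moved stays moved. The work goes in short steps, Python scripts to look and compute and a shell command to move; the robot and the scene stay as the last step left them, time stands still between calls to the robot, and variables do not carry over. Pictures are saved under pics/ and viewed, at most 12 in all, crops included, and the job is handed in when it is done.

```bash
ls; mkdir -p pics; cat > h.py <<'E'
import numpy as np, cv2
from rig import monitor, imaging, bot, search_frame, spot_point
def T_tool(s=None):
    from scipy.spatial.transform import Rotation as R
    s=s or monitor.get_state(); T=np.eye(4)
    T[:3,:3]=R.from_euler('xyz',s['eef_rot'],degrees=True).as_matrix(); T[:3,3]=s['tool_pos']; return T
def w_from_c(cam):
    c=imaging.get_calibration(cam)
    return T_tool()@np.array(c['tool_from_camera']) if cam=='wrist' else np.linalg.inv(np.array(c['view']))
def ray(cam,u,v,z,W=None):
    c=imaging.get_calibration(cam); W=w_from_c(cam) if W is None else W
    d=W[:3,:3]@[(u-c['cx'])/c['fx'],(v-c['cy'])/c['fy'],1]; o=W[:3,3]
    return o+d*(z-o[2])/d[2]
def proj(cam,p,W=None):
    c=imaging.get_calibration(cam); W=w_from_c(cam) if W is None else W
    q=np.linalg.inv(W)@np.r_[p,1]; return np.array([c['fx']*q[0]/q[2]+c['cx'],c['fy']*q[1]/q[2]+c['cy']])
def grab(cam,name=None):
    im=imaging.get_image(cam)
    if name: cv2.imwrite('pics/'+name+'.png',im[:,:,::-1])
    return im
E
python3 - <<'E'
from h import *
np.set_printoptions(precision=4,suppress=True)
print(monitor.get_state())
grab('top','top0'); grab('scene','scene0')
for cam in('top','scene'):
  W=w_from_c(cam); print(cam,W[:3,3])
  for f,n in((spot_point,'stop_corner'),(spot_point,'clamp_grip'),(spot_point,'square'),(spot_point,'square_grip'),(spot_point,'plate'),(spot_point,'fence'),(spot_point,'wash_bottle'),(spot_point,'mallet'),(spot_point,'gauge_case')):
    for d in f(cam,n): 
      p=(W@np.r_[d['position'],1])[:3]; print(n,round(d['p'],2),p,proj(cam,p,W).round())
E
```

```text
pics
{'clock': 0.0, 'joints': array([-75.0464,   6.6743,  82.6345,   0.0004,  90.7562,  -2.1648]), 'dq': array([-0.0044, -0.0261, -0.0739,  0.0103, -0.0279,  0.0217]), 'effort': array([ -0.0046, -72.1274, -62.2605,   0.0778,   0.0238,  -0.0001]), 'tool_pos': array([ 0.1986, -0.6449,  0.1784]), 'eef_rot': array([-179.935 ,   -0.0028,   17.1184]), 'ft_force': array([-0.4431,  0.609 ,  1.1023]), 'wrist_torque': array([-0.0096,  0.0054, -0.0424]), 'grip_force': 0.0, 'gripper_width': 1.000199309394257}
top [ 0.3397 -0.0574  1.4996]
stop_corner 0.74 [0.5866 0.0718 0.0169] [282. 172.]
clamp_grip 0.59 [0.6053 0.1094 0.0589] [268. 163.]
square 0.92 [ 0.7959 -0.282   0.0002] [400. 104.]
square 0.77 [ 0.3994 -0.1258  0.0035] [350. 236.]
square 0.76 [ 0.206  -0.3235  0.0007] [418. 302.]
square 0.72 [ 0.561  -0.1857 -0.0013] [369. 181.]
square 0.53 [ 0.5772  0.4485 -0.0019] [157. 177.]
square 0.29 [ 0.5115  0.0772 -0.0009] [281. 198.]
square_grip 0.97 [ 0.6762 -0.3284  0.0278] [418. 141.]
square_grip 0.74 [ 0.4866 -0.2413  0.0222] [389. 205.]
square_grip 0.64 [ 0.2462 -0.4297  0.0268] [457. 289.]
[... 445 characters left out ...]
5 [ 0.7933 -0.2843  0.0015] [218. 221.]
square 0.73 [ 0.2075 -0.3235  0.0018] [335. 160.]
square 0.7 [ 0.5596 -0.1872  0.0056] [286. 208.]
square 0.61 [ 0.402  -0.1268  0.0042] [329. 200.]
square_grip 0.87 [ 0.2457 -0.4327  0.0307] [312. 146.]
square_grip 0.69 [ 0.4841 -0.2342  0.0265] [295. 190.]
square_grip 0.61 [ 0.6791 -0.3237  0.0287] [239. 198.]
square_grip 0.56 [ 0.3406 -0.1889  0.0179] [331. 184.]
plate 0.75 [0.5096 0.0817 0.0012] [343. 242.]
fence 0.97 [0.5794 0.0696 0.0184] [326. 245.]
fence 0.73 [0.5109 0.0812 0.0008] [343. 242.]
mallet 0.58 [ 0.821  -0.0489  0.0016] [247. 261.]
mallet 0.37 [ 0.4837 -0.5073  0.0013] [256. 164.]
gauge_case 0.79 [ 0.486  -0.5088  0.002 ] [256. 164.]
```

```bash
python3 -c "
import cv2
im=cv2.imread('pics/top0.png')[80:330,220:500]
cv2.imwrite('pics/top0c.png',cv2.resize(im,None,fx=2.4,fy=2.4,interpolation=cv2.INTER_CUBIC))"
```

```text
(no output)
```

View pics/top0c.png

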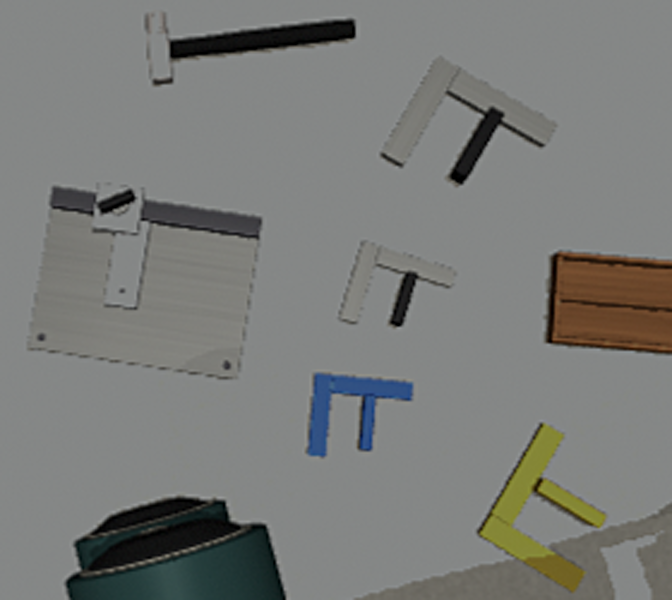

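Candidates for the square, in full top-picture pixels:
- Large grey L at (415,126).
- Small grey L at (384,197).
- Blue L at (366,250), excluded by colour.
- Yellow L at (440,290), excluded by colour.

I choose the small grey one at (384,197). Next I move to between the fixture and this square for a close wrist view.

```bash

for i in 1 2 3 4 5; do python3 -m crank '{"delta_pos":[[0.11,-0.11,-0.03],[0.23,-0.22,-0.06],[0.34,-0.33,-0.09],[0.45,-0.44,-0.12],[0.56,-0.54,-0.15],[0.68,-0.65,-0.18],[0.79,-0.76,-0.21],[0.90,-0.87,-0.24]],"turn":[0,0,0,0,0,0,0,0],"gripper":[-1,-1,-1,-1,-1,-1,-1,-1]}' | tail -c 400; done
python3 - <<'E'
from h import *
np.set_printoptions(precision=4,suppress=True)
W=w_from_c('wrist');print(monitor.get_state()['tool_pos'],monitor.get_state()['clock'],W)
grab('wrist','w1')
for n in('stop_corner','clamp_grip','square','square_grip'):
    for d in spot_point('wrist',n):
      p=(W@np.r_[d['position'],1])[:3]; print(n,round(d['p'],2),p,proj('wrist',p,W).round())
E
```

```text
clock: 1.67
tool_pos: [0.26, -0.5339, 0.2036]
eef_rot: [180.0, -0.0, 17.1]
ft_force: [0.2, -0.1, -0.2]
gripper_width: 1.001
grip_force: 0.0
clock: 2.33
tool_pos: [0.3201, -0.4245, 0.2274]
eef_rot: [-180.0, 0.0, 17.1]
ft_force: [-0.4, -0.3, -0.4]
gripper_width: 0.997
grip_force: 0.0
clock: 3.0
tool_pos: [0.3804, -0.3148, 0.2515]
eef_rot: [180.0, -0.0, 17.1]
ft_force: [0.2, -0.6, -0.4]
gripper_width: 1.0
grip_force: 0.0
clock: 3.67
tool_pos: [0.4406, -0.2051, 0.2755]
eef_rot: [180.0, -0.0, 17.1]
ft_force: [-0.4, 0.2, 0.3]
gripper_width: 1.001
grip_force: 0.0
clock: 4.33
tool_pos: [0.5008, -0.0955, 0.2995]
eef_rot: [180.0, -0.0, 17.1]
ft_force: [0.4, -0.0, -0.0]
gripper_width: 1.001
grip_force: 0.0
[ 0.5008 -0.0955  0.2995] 4.3333 [[ 0.2958 -0.9191 -0.2602  0.5729]
 [-0.9553 -0.2848 -0.0799 -0.0732]
 [-0.0007  0.2722 -0.9622  0.5051]
 [ 0.      0.      0.      1.    ]]
stop_corner 0.84 [0.5877 0.0727 0.0143] [231.  75.]
clamp_grip 0.93 [0.6023 0.1105 0.059 ] [198.  52.]
square 0.92 [ 0.401  -0.1277  0.0006] [317. 215.]
square 0.84 [ 0.7955 -0.2889 -0.0032] [492.  13.]
square 0.84 [ 0.2077 -0.3223 -0.0007] [379. 325.]
square_grip 0.94 [ 0.3381 -0.1925  0.0201] [340. 259.]
square_grip 0.86 [ 0.6793 -0.3267  0.0315] [493.  95.]
square_grip 0.84 [ 0.4883 -0.2333  0.0219] [391. 191.]
square_grip 0.72 [ 0.2416 -0.4292  0.0272] [438. 334.]
```

View pics/w1.png

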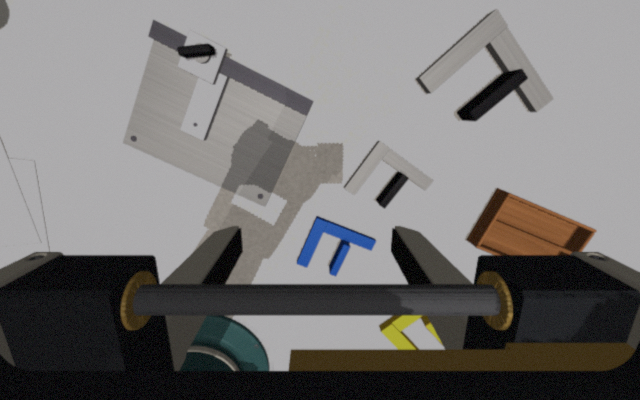

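The chosen small grey L is at (380,165), clearly smaller than the grey one at (490,60). The knob is at (197,51) and the fence edge runs (225,75) to (308,112). Now I move over the knob.

```bash

python3 -m crank '{"delta_pos":[[0.10,-0.10,0.05],[0.20,-0.21,0.1],[0.3,-0.31,0.15],[0.4,-0.42,0.2],[0.5,-0.52,0.25],[0.6,-0.62,0.3],[0.7,-0.73,0.35],[0.8,-0.83,0.4]],"turn":[0,0,0,0,0,0,0,0],"gripper":[-1,-1,-1,-1,-1,-1,-1,-1]}' | head -1
python3 -m crank '{"delta_pos":[[0.10,-0.10,0.05],[0.20,-0.21,0.1],[0.3,-0.31,0.15],[0.4,-0.42,0.2],[0.5,-0.52,0.25],[0.6,-0.62,0.3],[0.7,-0.73,0.35],[0.8,-0.83,0.4]],"turn":[-0.07,-0.14,-0.21,-0.28,-0.35,-0.42,-0.49,-0.55],"gripper":[-1,-1,-1,-1,-1,-1,-1,-1]}' | head -1
python3 -m crank '{"delta_pos":[[0,0,0],[0,0,0],[0,0,0],[0,0,0],[0,0,0],[0,0,0],[0,0,0],[0,0,0]],"turn":[-0.07,-0.14,-0.21,-0.28,-0.35,-0.42,-0.49,-0.54],"gripper":[-1,-1,-1,-1,-1,-1,-1,-1]}'
python3 - <<'E'
from h import *
np.set_printoptions(precision=4,suppress=True)
W=w_from_c('wrist');s=monitor.get_state();print(s['tool_pos'],s['eef_rot']);np.save('W2.npy',W)
im=grab('wrist','w2')
for n in('stop_corner','clamp_grip'):
    for d in spot_point('wrist',n):
      p=(W@np.r_[d['position'],1])[:3]; print(n,round(d['p'],2),p,proj('wrist',p,W).round())
E
```

```text
clock: 5.25
clock: 5.92
clock: 6.58
tool_pos: [0.6049, 0.1091, 0.2188]
eef_rot: [-180.0, -0.0, 115.6]
ft_force: [-0.6, -1.6, 0.1]
gripper_width: 0.999
grip_force: 0.0
[0.6049 0.1091 0.2188] [-179.982    -0.0026  115.5575]
stop_corner 0.73 [0.5867 0.0725 0.0133] [294. 185.]
clamp_grip 0.8 [0.601  0.1107 0.0603] [314. 173.]
```

View pics/w2.png

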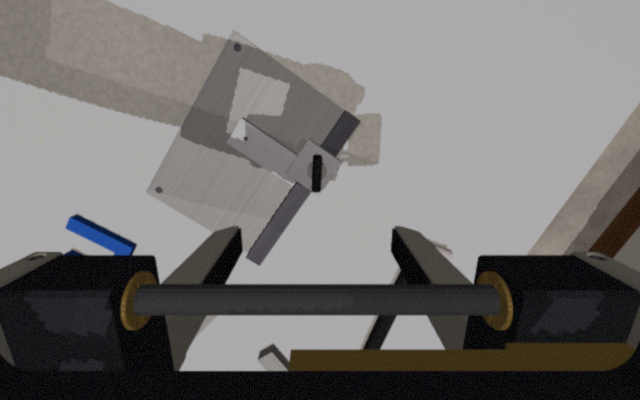

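The knob wing stands nearly vertical at (317,172), the fence runs (350,112) to (255,262), and the stop arm reaches (243,132). I rectify the picture to measure yaw.

```bash
cat >> h.py <<'E'
def rect(im,cam,W,z,x0,x1,y0,y1,mm=0.5):
    # rectified: col = (y1-y)/res, row=(x1-x)/res
    r=mm/1000; w=int((y1-y0)/r); h=int((x1-x0)/r)
    src=np.float32([proj(cam,[x,y,z],W) for x,y in((x1,y1),(x1,y0),(x0,y0),(x0,y1))])
    H=cv2.getPerspectiveTransform(src,np.float32([[0,0],[w,0],[w,h],[0,h]]))
    return cv2.warpPerspective(im,H,(w,h),flags=cv2.INTER_CUBIC)
E
python3 - <<'E'
from h import *
np.set_printoptions(precision=4,suppress=True)
im=cv2.imread('pics/w2.png')[:,:,::-1].copy();W=np.load('W2.npy')
def comp(z,thr,box,near):
    x0,x1,y0,y1=box
    g=cv2.cvtColor(rect(im,'wrist',W,z,*box),cv2.COLOR_RGB2GRAY)
    n,l,st,c=cv2.connectedComponentsWithStats((g<thr).astype(np.uint8))
    for i in range(1,n):
        if st[i,4]<150: continue
        pts=np.argwhere(l==i); w=np.c_[x1-pts[:,0]*.0005, y1-pts[:,1]*.0005]
        m=w.mean(0); ev,V=np.linalg.eigh(np.cov(w.T)); a=np.degrees(np.arctan2(V[1,1],V[0,1]))%180
        (r)=cv2.minAreaRect(w.astype(np.float32)*1000)
        print(z,thr,i,st[i,4]*.25,'mm2 c',m,'ang',a,'std*sqrt12',np.sqrt(ev*12),r)
comp(.0725,40,(.55,.66,.06,.16),None)
comp(.0725,60,(.55,.66,.06,.16),None)
comp(.028,100,(.52,.68,-.08,.25),None)
comp(.028,115,(.52,.68,-.08,.25),None)
g=rect(im,'wrist',W,.028,.40,.70,-.08,.25)
cv2.imwrite('pics/r2.png',g[:,:,::-1])
E
```

```text
0.0725 40 1 456.25 mm2 c [0.6032 0.1135] ang 112.94945618974592 std*sqrt12 [0.0101 0.0442] ((603.1900024414062, 113.43119812011719), (10.90576171875, 45.5811882019043), 22.380125045776367)
0.0725 60 1 345.25 mm2 c [0.6051 0.1519] ang 1.0895737094680555 std*sqrt12 [0.0167 0.0211] ((604.7333984375, 152.36199951171875), (17.851926803588867, 21.386568069458008), 83.1572265625)
0.0725 60 2 511.25 mm2 c [0.6032 0.1135] ang 112.8520630434445 std*sqrt12 [0.0112 0.0448] ((603.29296875, 113.4970703125), (12.076924324035645, 46.307701110839844), 22.61986541748047)
0.028 100 1 695.25 mm2 c [ 0.6623 -0.0711] ang 15.99752170610708 std*sqrt12 [0.0177 0.0455] ((653.5, -67.0), (25.0, 53.0), 90.0)
0.028 100 2 1661.5 mm2 c [0.6104 0.1664] ang 76.56514076607807 std*sqrt12 [0.0297 0.0609] ((602.9649658203125, 168.5050048828125), (59.39697265625, 46.7397575378418), 81.8698959350586)
0.028 100 4 4548.25 mm2 c [0.5915 0.0316] ang 80.24130283122999 std*sqrt12 [0.027  0.1859] ((595.9501342773438, 35.16877746582031), (192.01922607421875, 36.832305908203125), 81.4391098022461)
0.028 100 8 512.25 mm2 c [0.5549 0
[... 534 characters left out ...]
4273212296 std*sqrt12 [0.018 0.046] ((653.2499389648438, -66.74999237060547), (53.49999237060547, 25.499996185302734), 0.0)
0.028 115 2 7414.0 mm2 c [0.5706 0.1646] ang 12.567548599049985 std*sqrt12 [0.0787 0.1017] ((575.75, 160.25), (98.5, 110.5), 90.0)
0.028 115 5 5026.5 mm2 c [0.5914 0.0352] ang 81.0696120725558 std*sqrt12 [0.0317 0.1887] ((585.898681640625, 36.891876220703125), (192.92218017578125, 56.38884353637695), 80.53767395019531)
0.028 115 16 2049.75 mm2 c [ 0.5376 -0.051 ] ang 95.68132192692231 std*sqrt12 [0.0341 0.0594] ((539.0, -47.25), (64.5, 37.0), 90.0)
0.028 115 18 96.5 mm2 c [0.5264 0.0808] ang 178.1977872847748 std*sqrt12 [0.0076 0.0129] ((527.5, 81.0), (9.0, 14.0), 90.0)
```

View pics/r2.png

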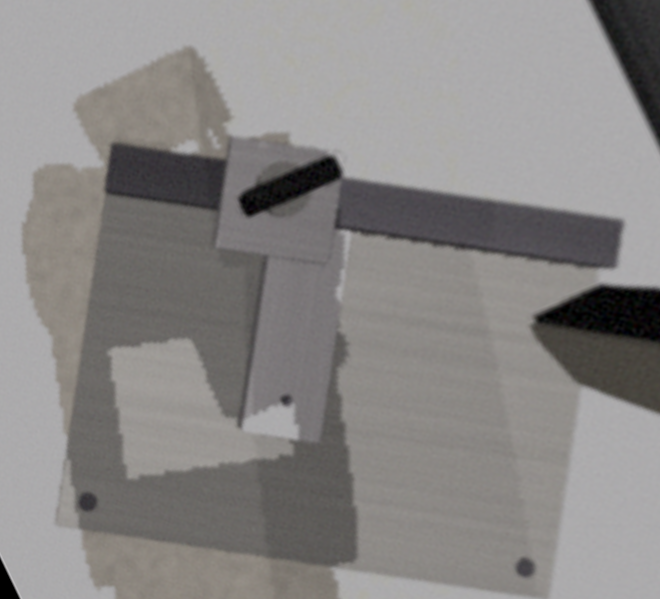

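```bash

python3 -m crank '{"delta_pos":[[0.04,0,0.12],[0.04,0,0.24],[0.04,0,0.36],[0.04,0,0.48],[0.04,0,0.60],[0.04,0,0.72],[0.04,0,0.82],[0.04,0,0.9]],"turn":[0.03,0.03,0.03,0.03,0.03,0.03,0.03,0.03],"gripper":[-1,-1,-1,-1,-1,-1,-1,-1]}' 
python3 -m crank '{"delta_pos":[[0,0,0.12],[0,0,0.24],[0,0,0.36],[0,0,0.48],[0,0,0.60],[0,0,0.72],[0,0,0.8],[0,0,0.82]],"turn":[0,0,0,0,0,0,0,0],"gripper":[-1,-1,-1,-1,-1,-1,-1,-1]}' 
python3 -m crank '{"delta_pos":[[0,0,0],[0,0,0],[0,0,0],[0,0,0],[0,0,0],[0,0,0],[0,0,0],[0,0,0]],"turn":[0,0,0,0,0,0,0,0],"gripper":[0.3,0.6,0.8,1,1,1,1,1]}' 
python3 -m crank '{"delta_pos":[[0,0,0],[0,0,0],[0,0,0],[0,0,0],[0,0,0],[0,0,0],[0,0,0],[0,0,0]],"turn":[0,0,0,0,0,0,0,0],"gripper":[1,1,1,1,1,1,1,1]}'; python3 -c "
from h import *
print(monitor.get_state()['wrist_torque'])"
```

```text
clock: 7.4
tool_pos: [0.6028, 0.1124, 0.1276]
eef_rot: [-179.9, -0.0, 112.5]
ft_force: [-0.4, -0.5, 0.9]
gripper_width: 1.002
grip_force: 0.0
clock: 8.07
tool_pos: [0.6023, 0.1124, 0.0451]
eef_rot: [-179.9, -0.0, 112.5]
ft_force: [-0.3, -0.8, -0.5]
gripper_width: 1.0
grip_force: 0.0
clock: 8.73
tool_pos: [0.6031, 0.1125, 0.0473]
eef_rot: [180.0, -0.0, 112.5]
ft_force: [-0.5, -0.2, 1.1]
gripper_width: 0.475
grip_force: 0.0
clock: 9.4
tool_pos: [0.6031, 0.1124, 0.0472]
eef_rot: [180.0, 0.0, 112.5]
ft_force: [0.9, 0.0, -0.0]
gripper_width: 0.004
grip_force: 0.0
[-0.01841826 -0.07726653 -0.01535365]
```

The gripper shut fully without contact, so I look.

```bash
python3 - <<'E'
from h import *
np.set_printoptions(precision=4,suppress=True)
grab('wrist','w3');grab('scene','s3')
W=w_from_c('wrist')
for n in('clamp_grip','stop_corner'):
    for d in spot_point('wrist',n):
      p=(W@np.r_[d['position'],1])[:3]; print(n,round(d['p'],2),p)
a=cv2.imread('pics/w3.png'); b=cv2.resize(cv2.imread('pics/s3.png')[180:300,240:400],(640,480),interpolation=cv2.INTER_CUBIC)
cv2.imwrite('pics/c3.png',np.vstack([cv2.resize(a,(480,300)),cv2.resize(b,(480,300))]))
E
```

```text
clamp_grip 0.8 [0.6019 0.1115 0.0567]
stop_corner 0.8 [0.5905 0.0721 0.0133]
```

View pics/c3.png

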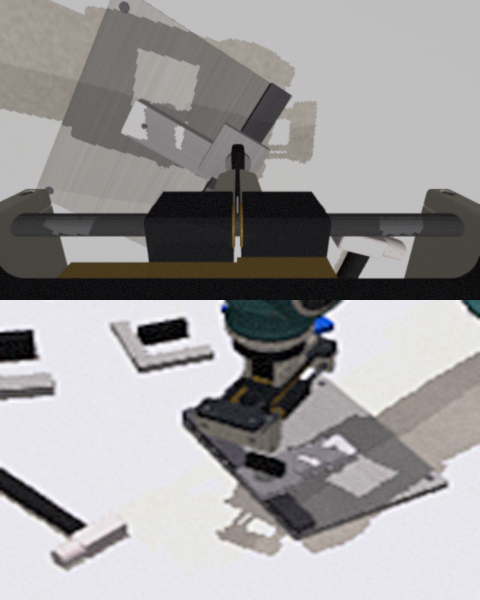

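```bash
python3 - <<'E'
from h import *
W=w_from_c('wrist'); s=monitor.get_state(); t=s['tool_pos']
print('TCP->wrist',proj('wrist',t,W),'scene',proj('scene',t),'grasp',proj('scene',t+[0,0,.019]),proj('wrist',t+[0,0,.019],W))
print('knob',proj('wrist',[.603,.112,.0725],W),proj('scene',[.603,.112,.0725]))
a=cv2.resize(cv2.imread('pics/w3.png')[160:320,220:420],(500,400),interpolation=cv2.INTER_CUBIC)
cv2.imwrite('pics/c3b.png',np.hstack([a,cv2.resize(cv2.imread('pics/s3.png')[210:270,300:345],(300,400),interpolation=cv2.INTER_CUBIC)]))
E
```

```text
TCP->wrist [316.2087189  217.78364057] scene [328.33146269 248.91857499] grasp [328.39386609 244.6926656 ] [316.20124352 227.30906899]
knob [315.85195019 231.40952542] [328.34324194 243.19265961]
```

View pics/c3b.png

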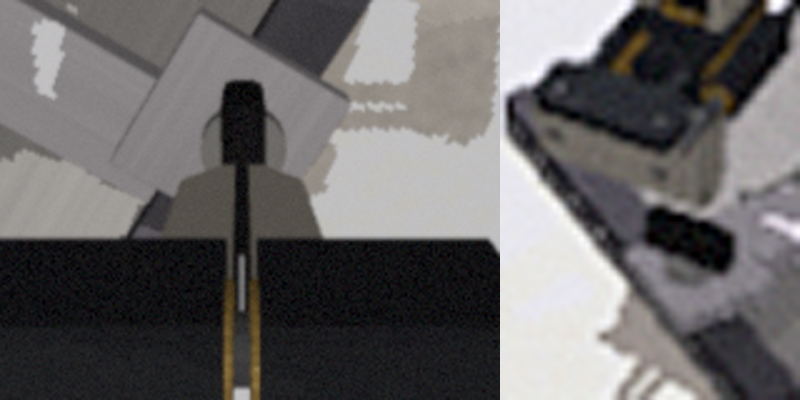

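```bash
python3 - <<'E'
from h import *
np.set_printoptions(precision=4,suppress=True)
c=imaging.get_calibration('wrist');print({k:c[k] for k in('fx','fy','cx','cy')});print(np.array(c['tool_from_camera']))
C=np.linalg.inv(np.array(c['tool_from_camera']))
for p in [(0,.0465,0),(0,-.0465,0),(0,.0465,-.019),(.0075,.0465,0),(.0075,.0465,-.02),(.0075,.0465,-.04),(.0075,0,0),(.0075,0,-.02),(.0075,0,-.04),(.0075,0,-.03),(.023,0,-.025),(-.023,0,-.025)]:
  q=C@np.r_[p,1]; print(p,q[0]/q[2]*c['fx']+c['cx'],q[1]/q[2]*c['fy']+c['cy'],q[2])
E
```

```text
{'fx': 289.7170850943122, 'fy': 289.7170850943122, 'cx': 316.2488249447173, 'cy': 195.20051496635682}
[[ 0.0014 -0.9625 -0.2713  0.0757]
 [ 1.      0.0014  0.0002 -0.    ]
 [ 0.0002 -0.2713  0.9625 -0.2056]
 [ 0.      0.      0.      1.    ]]
(0, 0.0465, 0) 377.8814701883837 217.86941871237914 0.21844057443078846
(0, -0.0465, 0) 254.53051434426158 217.69785484583292 0.21842126104263065
(0, 0.0465, -0.019) 383.5076289928722 227.40237986486062 0.2001532656925581
(0.0075, 0.0465, 0) 378.4751704459688 208.4184537271987 0.21640569457948564
(0.0075, 0.0465, -0.02) 384.54544681919356 217.68293949361356 0.19715589590766422
(0.0075, 0.0465, -0.04) 391.9293554948794 228.95229736472112 0.17790609723584278
(0.0075, 0, 0) 316.22250601827966 208.3314472214337 0.21639603788540673
(0.0075, 0, -0.02) 316.2145906745559 217.58789127515553 0.19714623921358532
(0.0075, 0, -0.04) 316.2049623255282 228.847575909841 0.17789644054176387
(0.0075, 0, -0.03) 316.21002359695973 222.92877093034565 0.1875213398776746
(0.023, 0, -0.025) 316.24522047682257 197.77559897593036 0.1881283711862708
(-0.023, 0, -0.025) 316.15173400633523 261.55608635199513 0.20060896760759475
```

The picture shows the shut fingers stopping just above the wing. From the open-finger picture, the real fingertips sit about 37 mm above the reported TCP. I open, go lower and watch the force.

```bash

python3 -m crank '{"delta_pos":[[0,0,0],[0,0,0],[0,0,0],[0,0,0],[0,0,0],[0,0,0],[0,0,0],[0,0,0]],"turn":[0,0,0,0,0,0,0,0],"gripper":[-0.5,-0.5,-0.5,-0.5,-0.5,-0.5,-0.5,-0.5]}' |grep -v eef
python3 -m crank '{"delta_pos":[[0,0,0.02],[0,0,0.05],[0,0,0.09],[0,0,0.13],[0,0,0.17],[0,0,0.2],[0,0,0.2],[0,0,0.2]],"turn":[0,0,0,0,0,0,0,0],"gripper":[-0.5,-0.5,-0.5,-0.5,-0.5,-0.5,-0.5,-0.5]}' |grep -v eef
python3 -m crank '{"delta_pos":[[0,0,0.02],[0,0,0.04],[0,0,0.06],[0,0,0.08],[0,0,0.1],[0,0,0.1],[0,0,0.1],[0,0,0.1]],"turn":[0,0,0,0,0,0,0,0],"gripper":[-0.5,-0.5,-0.5,-0.5,-0.5,-0.5,-0.5,-0.5]}' |grep -v eef
python3 -m crank '{"delta_pos":[[0,0,0],[0,0,0],[0,0,0],[0,0,0],[0,0,0],[0,0,0],[0,0,0],[0,0,0]],"turn":[0,0,0,0,0,0,0,0],"gripper":[0.6,1,1,1,1,1,1,1]}' |grep -v eef
python3 -m crank '{"delta_pos":[[0,0,0],[0,0,0],[0,0,0],[0,0,0],[0,0,0],[0,0,0],[0,0,0],[0,0,0]],"turn":[0,0,0,0,0,0,0,0],"gripper":[1,1,1,1,1,1,1,1]}'; python3 -c "
from h import *
print(monitor.get_state()['wrist_torque'])"
```

```text
clock: 10.27
tool_pos: [0.6031, 0.1124, 0.0472]
ft_force: [0.1, 0.5, 0.5]
gripper_width: 0.53
grip_force: 0.0
clock: 10.93
tool_pos: [0.603, 0.1124, 0.0269]
ft_force: [-0.6, 0.2, -0.9]
gripper_width: 0.749
grip_force: 0.0
clock: 11.6
tool_pos: [0.6031, 0.1125, 0.0172]
ft_force: [-0.2, -0.4, 0.3]
gripper_width: 0.746
grip_force: 0.0
clock: 12.27
tool_pos: [0.603, 0.1125, 0.0172]
ft_force: [-0.6, -0.8, -0.1]
gripper_width: 0.227
grip_force: 0.0
clock: 12.93
tool_pos: [0.6033, 0.1125, 0.0172]
eef_rot: [180.0, 0.0, 112.5]
ft_force: [4.2, 0.3, -2.4]
gripper_width: 0.124
grip_force: 30.0
[ 0.07193692 -1.00947427  0.06180787]
```

The wing is gripped (opening 11.5 mm, 30 N). Now the clockwise turn.

```bash

python3 -m crank '{"delta_pos":[[0,0,0],[0,0,0],[0,0,0],[0,0,0],[0,0,0],[0,0,0],[0,0,0],[0,0,0]],"turn":[0.05,0.11,0.17,0.23,0.29,0.35,0.41,0.45],"gripper":[1,1,1,1,1,1,1,1]}' 
python3 -c "
from h import *
print(monitor.get_state()['wrist_torque'])"
python3 -m crank '{"delta_pos":[[0,0,0],[0,0,0],[0,0,0],[0,0,0],[0,0,0],[0,0,0],[0,0,0],[0,0,0]],"turn":[0.05,0.1,0.15,0.2,0.25,0.3,0.3,0.3],"gripper":[1,1,1,1,1,1,1,1]}' 
python3 -c "
from h import *
print(monitor.get_state()['wrist_torque'])"
```

```text
clock: 13.6
tool_pos: [0.6044, 0.1125, 0.0173]
eef_rot: [179.8, -0.1, 71.7]
ft_force: [14.5, 0.6, -8.3]
gripper_width: 0.124
grip_force: 30.0
[ 0.13454567 -2.77654169  0.13225429]
clock: 14.27
tool_pos: [0.6049, 0.1121, 0.0173]
eef_rot: [179.8, -0.2, 45.0]
ft_force: [19.7, -3.2, -9.5]
gripper_width: 0.125
grip_force: 30.0
[-0.32178464 -3.53654351 -0.02319226]
```

```bash

python3 -m crank '{"delta_pos":[[0.01,0.01,0],[0.015,0.015,0],[0.015,0.015,0],[0.015,0.015,0],[0.015,0.015,0],[0.015,0.015,0],[0.015,0.015,0],[0.015,0.015,0]],"turn":[0.02,0.04,0.06,0.08,0.1,0.1,0.1,0.1],"gripper":[1,1,1,1,1,1,1,1]}' 
python3 -c "
from h import *
print(monitor.get_state()['wrist_torque'])"
python3 -m crank '{"delta_pos":[[0,0,0],[0,0,0],[0,0,0],[0,0,0],[0,0,0],[0,0,0],[0,0,0],[0,0,0]],"turn":[0.02,0.03,0.04,0.05,0.05,0.05,0.05,0.05],"gripper":[1,1,1,1,1,1,1,1]}' 
python3 -c "
from h import *
print(monitor.get_state()['wrist_torque'])"
```

```text
clock: 14.93
tool_pos: [0.6052, 0.1121, 0.0172]
eef_rot: [180.0, 0.0, 36.1]
ft_force: [3.3, -5.3, 1.0]
gripper_width: 0.129
grip_force: 31.9
[-0.83046874 -0.44530178  0.65461279]
clock: 15.6
tool_pos: [0.6056, 0.1124, 0.0173]
eef_rot: [180.0, -0.0, 31.6]
ft_force: [6.1, -1.3, -2.2]
gripper_width: 0.138
grip_force: 33.0
[-0.41056614 -0.97516207  0.62630656]
```

Torque rose to 0.65 N·m and the grip slipped slightly, so the knob is at its end. I release, lift and look at the fixture and square.

```bash

python3 -m crank '{"delta_pos":[[0,0,0],[0,0,0],[0,0,0],[0,0,0],[0,0,0],[0,0,0],[0,0,0],[0,0,0]],"turn":[0,0,0,0,0,0,0,0],"gripper":[-0.5,-0.5,-0.5,-0.5,-0.5,-0.5,-0.5,-0.5]}' |grep -v eef
python3 -m crank '{"delta_pos":[[0,0,-0.1],[0,0,-0.2],[0,0,-0.3],[0,0,-0.4],[0,0,-0.5],[0,0,-0.6],[0,0,-0.7],[0,0,-0.8]],"turn":[0,0,0,0,0,0,0,0],"gripper":[-1,-1,-1,-1,-1,-1,-1,-1]}' |grep -v eef
python3 -m crank '{"delta_pos":[[-0.12,0.06,-0.1],[-0.24,0.12,-0.2],[-0.36,0.18,-0.3],[-0.48,0.24,-0.4],[-0.6,0.3,-0.5],[-0.72,0.36,-0.6],[-0.84,0.42,-0.7],[-0.98,0.45,-0.8]],"turn":[0.06,0.12,0.18,0.24,0.3,0.36,0.41,0.445],"gripper":[-1,-1,-1,-1,-1,-1,-1,-1]}' 
python3 - <<'E'
from h import *
np.set_printoptions(precision=4,suppress=True)
python=0
W=w_from_c('wrist');s=monitor.get_state();np.save('W4.npy',W)
im=grab('wrist','w4')
for n in('stop_corner','clamp_grip','square','square_grip'):
    for d in spot_point('wrist',n):
      p=(W@np.r_[d['position'],1])[:3]; print(n,round(d['p'],2),p,proj('wrist',p,W).round())
a=rect(im,'wrist',W,.028,.44,.64,-.06,.20,.4)
b=rect(im,'wrist',W,.014,.44,.60,-.32,-.15,.4)
h=max(a.shape[0],b.shape[0])
pad=lambda x:cv2.copyMakeBorder(x,0,h-x.shape[0],0,0,cv2.BORDER_CONSTANT)
o=np.hstack([pad(a),pad(b)])[:,:,::-1]; print(a.shape,b.shape,o.shape)
cv2.imwrite('pics/r4.png',np.clip(o*1.3,0,255).astype(np.uint8)[:600,:1080])
cv2.imwrite('pics/r4s.png',cv2.resize(np.vstack([np.clip(a[:,:,::-1]*1.3,0,255).astype(np.uint8)]),None,fx=1,fy=1))
E
```

```text
clock: 16.27
tool_pos: [0.6051, 0.1125, 0.0172]
ft_force: [0.4, 0.9, 0.3]
gripper_width: 0.663
grip_force: 0.0
clock: 16.93
tool_pos: [0.6052, 0.1125, 0.0984]
ft_force: [-0.8, 0.6, 0.3]
gripper_width: 1.0
grip_force: 0.0
clock: 17.6
tool_pos: [0.5449, 0.0222, 0.1781]
eef_rot: [180.0, -0.0, -8.8]
ft_force: [-0.6, 0.0, 0.6]
gripper_width: 1.001
grip_force: 0.0
stop_corner 0.88 [0.5876 0.0747 0.0141] [270. 147.]
clamp_grip 0.84 [0.6001 0.1101 0.0607] [230. 145.]
square 0.92 [ 0.559  -0.1912 -0.0008] [476. 136.]
square_grip 0.8 [ 0.4885 -0.2345  0.0206] [519. 187.]
(500, 650, 3) (399, 425, 3) (500, 1075, 3)
```

View pics/w4.png

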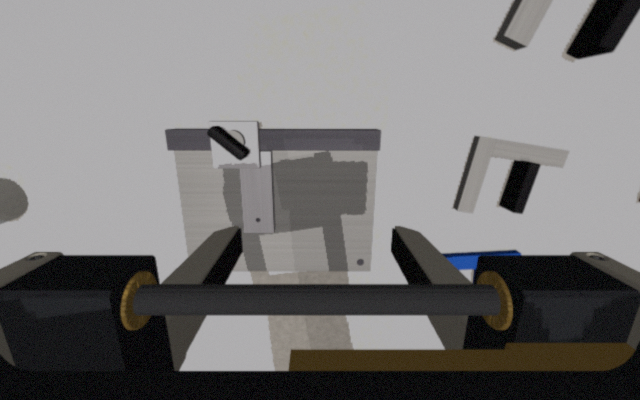

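The knob wing shows at (228,142), the fence face edge along row 150 from (168,150) to (380,150), the stop arm's working face at column 273, and the square corner at (474,137). I check the knob angle.

```bash
python3 - <<'E'
from h import *
np.set_printoptions(precision=4,suppress=True)
im=cv2.imread('pics/w4.png')[:,:,::-1].copy();W=np.load('W4.npy')
def comp(z,thr,box,amin=300):
    x0,x1,y0,y1=box
    g=cv2.GaussianBlur(cv2.cvtColor(rect(im,'wrist',W,z,*box),cv2.COLOR_RGB2GRAY),(5,5),1)
    n,l,st,c=cv2.connectedComponentsWithStats((g<thr).astype(np.uint8))
    for i in range(1,n):
        if st[i,4]<amin*4: continue
        pts=np.argwhere(l==i); w=np.c_[x1-pts[:,0]*.0005, y1-pts[:,1]*.0005]
        ev,V=np.linalg.eigh(np.cov(w.T)); a=np.degrees(np.arctan2(V[1,1],V[0,1]))%180
        print(z,thr,st[i,4]*.25,'mm2 c',w.mean(0),'ang',a,np.sqrt(ev*12),cv2.minAreaRect(w.astype(np.float32)*1000))
comp(.0725,45,(.56,.65,.07,.16)); comp(.0725,30,(.56,.65,.07,.16))
# square: light L in rectified z=.012/.014
x0,x1,y0,y1=.44,.60,-.32,-.15
# edges: fence face along several y
R=np.array([[np.cos(t:=np.radians(-8.8)),-np.sin(t)],[np.sin(t),np.cos(t)]])
a=rect(im,'wrist',W,.028,.44,.66,-.06,.22,.4); a=np.clip(a*1.3,0,255).astype(np.uint8)
b=rect(im,'wrist',W,.012,.42,.60,-.34,-.14,.4);b=np.clip(b*1.3,0,255).astype(np.uint8)
a=cv2.resize(a,None,fx=.62,fy=.62,interpolation=cv2.INTER_AREA); b=cv2.resize(b,None,fx=.7,fy=.7,interpolation=cv2.INTER_AREA)
o=np.zeros((max(a.shape[0],b.shape[0]),a.shape[1]+b.shape[1],3),np.uint8);o[:a.shape[0],:a.shape[1]]=a;o[:b.shape[0],a.shape[1]:]=b
print(a.shape,b.shape);cv2.imwrite('pics/r4.png',o[:,:,::-1])
E
```

```text
0.0725 45 595.0 mm2 c [0.6048 0.1078] ang 43.39016200713786 [0.0136 0.0435] ((605.1163940429688, 107.89724731445312), (45.77074432373047, 14.338074684143066), 42.22084045410156)
(341, 434, 3) (314, 350, 3)
```

View pics/r4.png

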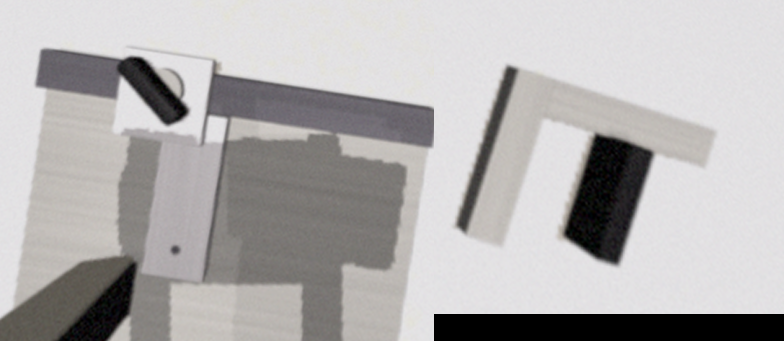

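The knob has turned about 71° since the start, which fits the end stop. The square's corner is at about (0.562, −0.187) with yaw −17.4°, and its rib grip at (0.489, −0.235). The inside corner is at about (0.586, 0.0735) with yaw −8.6°. I move above the rib with the fingers half open so they miss the stock.

```bash

for i in 1 2; do python3 -m crank '{"delta_pos":[[-0.01,0.1,0.05],[-0.01,0.21,0.1],[-0.02,0.32,0.15],[-0.03,0.43,0.2],[-0.03,0.54,0.25],[-0.04,0.65,0.3],[-0.05,0.76,0.35],[-0.053,0.875,0.4]],"turn":[0,0,0,0,0,0,0,0],"gripper":[0,0,0,0,0,0,0,0]}' |head -1; done
python3 -m crank '{"delta_pos":[[-0.01,0.1,0.05],[-0.01,0.21,0.1],[-0.02,0.32,0.15],[-0.03,0.43,0.2],[-0.03,0.54,0.25],[-0.04,0.65,0.3],[-0.05,0.76,0.35],[-0.053,0.875,0.4]],"turn":[0.02,0.04,0.06,0.08,0.096,0.096,0.096,0.096],"gripper":[0,0,0,0,0,0,0,0]}'
python3 - <<'E'
from h import *
np.set_printoptions(precision=4,suppress=True)
W=w_from_c('wrist'); im=grab('wrist','w5')
for n in('square','square_grip'):
    for d in spot_point('wrist',n):
      p=(W@np.r_[d['position'],1])[:3]; print(n,round(d['p'],2),p,proj('wrist',p,W).round())
E
```

```text
clock: 18.52
clock: 19.18
clock: 19.85
tool_pos: [0.4902, -0.2354, 0.0566]
eef_rot: [180.0, 0.0, -17.1]
ft_force: [-0.5, -0.1, -0.5]
gripper_width: 0.5
grip_force: 0.0
square 0.86 [ 0.5566 -0.1869  0.0008] [243. 144.]
square_grip 0.91 [ 0.4898 -0.2328  0.0207] [314. 204.]
square_grip 0.63 [ 0.3368 -0.1924  0.0213] [320. 352.]
```

View pics/w5.png

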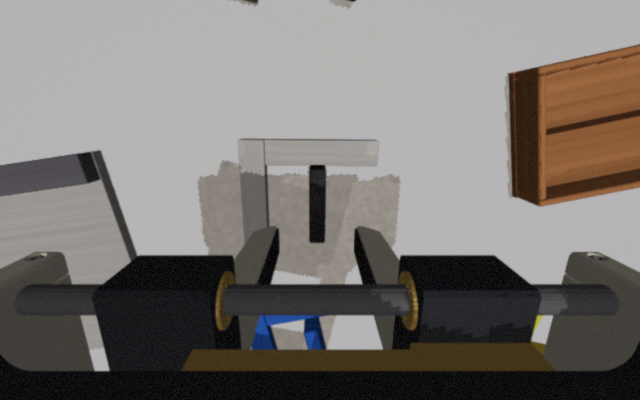

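The rib is centred at (317,204) between the fingers and aligned. I descend, grip and check.

```bash

python3 -m crank '{"delta_pos":[[0,0,0.08],[0,0,0.16],[0,0,0.24],[0,0,0.32],[0,0,0.4],[0,0,0.48],[0,0,0.55],[0,0,0.6]],"turn":[0,0,0,0,0,0,0,0],"gripper":[0,0,0,0,0,0,0,0]}' |grep -v eef
python3 -m crank '{"delta_pos":[[0,0,0.03],[0,0,0.06],[0,0,0.09],[0,0,0.12],[0,0,0.15],[0,0,0.18],[0,0,0.2],[0,0,0.22]],"turn":[0,0,0,0,0,0,0,0],"gripper":[0,0,0,0,0,0,0,0]}' |grep -v eef
python3 -m crank '{"delta_pos":[[0,0,0],[0,0,0],[0,0,0],[0,0,0],[0,0,0],[0,0,0],[0,0,0],[0,0,0]],"turn":[0,0,0,0,0,0,0,0],"gripper":[0.5,1,1,1,1,1,1,1]}' |grep -v eef
python3 -m crank '{"delta_pos":[[0,0,0],[0,0,0],[0,0,0],[0,0,0],[0,0,0],[0,0,0],[0,0,0],[0,0,0]],"turn":[0,0,0,0,0,0,0,0],"gripper":[1,1,1,1,1,1,1,1]}'
```

```text
clock: 20.67
tool_pos: [0.4902, -0.2342, -0.004]
ft_force: [-0.6, -0.5, 0.9]
gripper_width: 0.499
grip_force: 0.0
clock: 21.33
tool_pos: [0.4905, -0.2344, -0.025]
ft_force: [-0.3, -0.5, -0.0]
gripper_width: 0.499
grip_force: 0.0
clock: 22.0
tool_pos: [0.4905, -0.2345, -0.0247]
ft_force: [-0.4, -1.4, 1.5]
gripper_width: 0.152
grip_force: 30.0
clock: 22.67
tool_pos: [0.4905, -0.2345, -0.0247]
eef_rot: [180.0, -0.0, -17.2]
ft_force: [-2.3, -3.4, 4.5]
gripper_width: 0.145
grip_force: 30.0
```

The rib is gripped (13.5 mm). I lift and carry it to a pre-pose about 12 mm short of both faces.

```bash

python3 -m crank '{"delta_pos":[[0,0,-0.06],[0,0,-0.13],[0,0,-0.21],[0,0,-0.29],[0,0,-0.37],[0,0,-0.45],[0,0,-0.53],[0,0,-0.6]],"turn":[0,0,0,0,0,0,0,0],"gripper":[1,1,1,1,1,1,1,1]}' |grep -v eef
for i in 1 2; do python3 -m crank '{"delta_pos":[[-0.02,-0.08,0],[-0.04,-0.18,0],[-0.06,-0.28,0],[-0.08,-0.38,0],[-0.11,-0.48,0],[-0.14,-0.58,0],[-0.16,-0.68,0],[-0.18,-0.78,0]],"turn":[0,0,0,0,0,0,0,0],"gripper":[1,1,1,1,1,1,1,1]}' |head -1; done
python3 -m crank '{"delta_pos":[[-0.02,-0.1,0],[-0.04,-0.2,0],[-0.06,-0.3,0],[-0.08,-0.4,0],[-0.11,-0.5,0],[-0.14,-0.6,0],[-0.16,-0.7,0],[-0.18,-0.78,0]],"turn":[-0.01,-0.03,-0.05,-0.07,-0.09,-0.0956,-0.0956,-0.0956],"gripper":[1,1,1,1,1,1,1,1]}'
python3 -m crank '{"delta_pos":[[0,0,0],[0,0,0],[0,0,0],[0,0,0],[0,0,0],[0,0,0],[0,0,0],[0,0,0]],"turn":[0,0,0,0,0,0,0,0],"gripper":[1,1,1,1,1,1,1,1]}'
python3 - <<'E'
from h import *
np.set_printoptions(precision=4,suppress=True)
W=w_from_c('wrist'); np.save('W6.npy',W); im=grab('wrist','w6')
for n in('stop_corner','square','square_grip'):
    for d in spot_point('wrist',n):
      p=(W@np.r_[d['position'],1])[:3]; print(n,round(d['p'],2),p,proj('wrist',p,W).round())
cv2.imwrite('pics/w6c.png',cv2.resize(im[60:260,180:440,::-1],(780,600),interpolation=cv2.INTER_CUBIC))
E
```

```text
clock: 23.33
tool_pos: [0.4906, -0.2344, 0.0363]
ft_force: [0.2, 0.2, -5.3]
gripper_width: 0.15
grip_force: 30.0
clock: 24.0
clock: 24.67
clock: 25.33
tool_pos: [0.508, 0.0063, 0.0352]
eef_rot: [-180.0, -0.0, -8.6]
ft_force: [-0.0, 0.1, -5.2]
gripper_width: 0.149
grip_force: 30.0
clock: 26.0
tool_pos: [0.508, 0.005, 0.0351]
eef_rot: [-180.0, -0.0, -8.6]
ft_force: [-0.5, -0.1, -5.3]
gripper_width: 0.146
grip_force: 30.0
stop_corner 0.72 [0.5849 0.0754 0.0121] [211. 126.]
square 0.63 [0.6049 0.1104 0.0591] [118. 105.]
square 0.61 [0.5682 0.0632 0.056 ] [212. 153.]
square_grip 0.95 [0.5065 0.0054 0.0823] [316. 247.]
square_grip 0.63 [ 0.3364 -0.1905  0.0199] [550. 353.]
```

View pics/w6c.png

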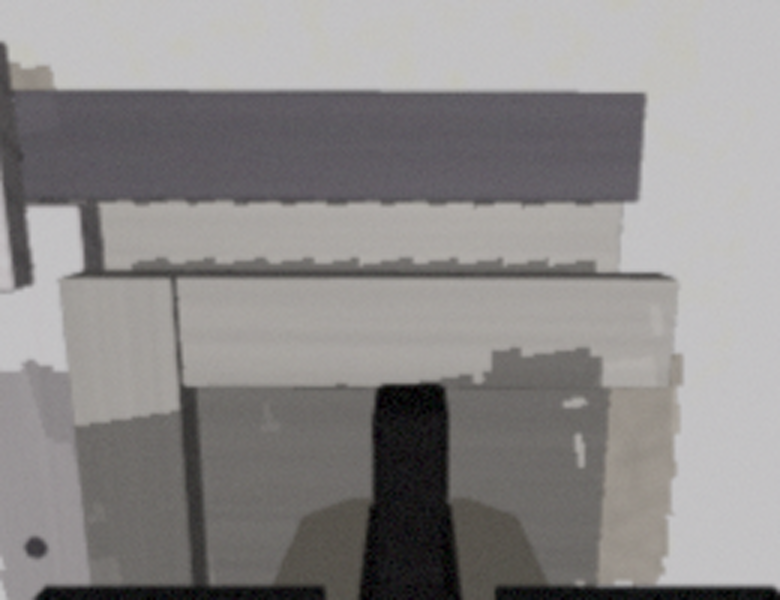

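```bash
python3 - <<'E'
from h import *
np.set_printoptions(precision=4,suppress=True)
W=np.load('W6.npy'); t=np.radians(-8.6); R=np.array([[np.cos(t),-np.sin(t)],[np.sin(t),np.cos(t)]])
sq=ray('wrist',200.7,151.8,.074,W)[:2]; co=ray('wrist',207.3,127,.028,W)[:2]
cb=ray('wrist',180+102/3,60+205/3,.012,W)[:2]
print(sq,co,cb,'gap plate axes mm',R.T@(co-sq)*1000, R.T@(cb-sq)*1000)
E
```

```text
[0.5713 0.0626] [0.5847 0.0724] [0.5831 0.0735] gap plate axes mm [11.7899 11.6912] [10.0707 12.4997]
```

Gaps to the fence and stop are about 12 mm each. I lower onto the plate.

```bash

python3 -m crank '{"delta_pos":[[0,0,0.06],[0,0,0.12],[0,0,0.18],[0,0,0.25],[0,0,0.32],[0,0,0.38],[0,0,0.43],[0,0,0.46]],"turn":[0,0,0,0,0,0,0,0],"gripper":[1,1,1,1,1,1,1,1]}' |grep -v eef
python3 -m crank '{"delta_pos":[[0,0,0.005],[0,0,0.01],[0,0,0.01],[0,0,0.01],[0,0,0.01],[0,0,0.01],[0,0,0.01],[0,0,0.01]],"turn":[0,0,0,0,0,0,0,0],"gripper":[1,1,1,1,1,1,1,1]}' |grep -v eef
python3 -m crank '{"delta_pos":[[0,0,0.005],[0,0,0.01],[0,0,0.01],[0,0,0.01],[0,0,0.01],[0,0,0.01],[0,0,0.01],[0,0,0.01]],"turn":[0,0,0,0,0,0,0,0],"gripper":[1,1,1,1,1,1,1,1]}'
```

```text
clock: 26.87
tool_pos: [0.5076, 0.0051, -0.0118]
ft_force: [-0.2, -0.3, -4.9]
gripper_width: 0.15
grip_force: 30.0
clock: 27.53
tool_pos: [0.508, 0.0051, -0.0118]
ft_force: [0.8, 0.2, -4.6]
gripper_width: 0.15
grip_force: 30.0
clock: 28.2
tool_pos: [0.5081, 0.0051, -0.0127]
eef_rot: [-180.0, -0.0, -8.6]
ft_force: [-0.5, 0.0, -0.3]
gripper_width: 0.145
grip_force: 30.0
```

The plate now carries the weight. I approach both faces.

```bash

python3 -m crank '{"delta_pos":[[0.01,-0.01,0],[0.025,-0.025,0],[0.04,-0.04,0],[0.055,-0.055,0],[0.07,-0.07,0],[0.08,-0.08,0],[0.085,-0.085,0],[0.085,-0.085,0]],"turn":[0,0,0,0,0,0,0,0],"gripper":[1,1,1,1,1,1,1,1]}' 
python3 -m crank '{"delta_pos":[[0.003,-0.003,0],[0.006,-0.006,0],[0.009,-0.009,0],[0.012,-0.012,0],[0.015,-0.015,0],[0.015,-0.015,0],[0.015,-0.015,0],[0.015,-0.015,0]],"turn":[0,0,0,0,0,0,0,0],"gripper":[1,1,1,1,1,1,1,1]}'
```

```text
clock: 28.87
tool_pos: [0.5179, 0.0124, -0.0128]
eef_rot: [-180.0, -0.0, -8.6]
ft_force: [-2.7, -2.7, 2.7]
gripper_width: 0.149
grip_force: 30.0
clock: 29.53
tool_pos: [0.5194, 0.0135, -0.0127]
eef_rot: [180.0, -0.0, -8.6]
ft_force: [-4.2, -3.2, 4.8]
gripper_width: 0.151
grip_force: 30.0
```

```bash

python3 -m crank '{"delta_pos":[[0.003,0,-0.004],[0.006,0,-0.004],[0.009,0,-0.004],[0.01,0,-0.004],[0.01,0,-0.004],[0.01,0,-0.004],[0.01,0,-0.004],[0.01,0,-0.004]],"turn":[0,0,0,0,0,0,0,0],"gripper":[1,1,1,1,1,1,1,1]}' |grep -v eef
python3 -m crank '{"delta_pos":[[0,-0.003,0],[0,-0.006,0],[0,-0.009,0],[0,-0.01,0],[0,-0.01,0],[0,-0.01,0],[0,-0.01,0],[0,-0.01,0]],"turn":[0,0,0,0,0,0,0,0],"gripper":[1,1,1,1,1,1,1,1]}'
python3 -m crank '{"delta_pos":[[0.003,0,0],[0.006,0,0],[0.009,0,0],[0.01,0,0],[0.01,0,0],[0.01,0,0],[0.01,0,0],[0.01,0,0]],"turn":[0,0,0,0,0,0,0,0],"gripper":[1,1,1,1,1,1,1,1]}'
```

```text
clock: 30.2
tool_pos: [0.5203, 0.0134, -0.0126]
ft_force: [0.9, 1.0, -4.9]
gripper_width: 0.145
grip_force: 30.0
clock: 30.87
tool_pos: [0.5205, 0.0144, -0.0124]
eef_rot: [180.0, -0.0, -8.6]
ft_force: [-0.0, 0.4, -4.9]
gripper_width: 0.149
grip_force: 30.0
clock: 31.53
tool_pos: [0.5215, 0.0143, -0.0124]
eef_rot: [-180.0, 0.0, -8.6]
ft_force: [-0.3, 0.3, -4.0]
gripper_width: 0.145
grip_force: 30.0
```

Now it floats lightly, so side forces read clean. I continue until contact.

```bash

python3 -m crank '{"delta_pos":[[0.003,0,0],[0.006,0,0],[0.009,0,0],[0.01,0,0],[0.01,0,0],[0.01,0,0],[0.01,0,0],[0.01,0,0]],"turn":[0,0,0,0,0,0,0,0],"gripper":[1,1,1,1,1,1,1,1]}'|egrep 'pos|force'
python3 -m crank '{"delta_pos":[[0,-0.003,0],[0,-0.006,0],[0,-0.009,0],[0,-0.01,0],[0,-0.01,0],[0,-0.01,0],[0,-0.01,0],[0,-0.01,0]],"turn":[0,0,0,0,0,0,0,0],"gripper":[1,1,1,1,1,1,1,1]}'|egrep 'pos|force'
python3 - <<'E'
from h import *
np.set_printoptions(precision=4,suppress=True)
W=w_from_c('wrist'); np.save('W7.npy',W); im=grab('wrist','w7')
cv2.imwrite('pics/w7c.png',cv2.resize(im[60:260,180:440,::-1],(780,600),interpolation=cv2.INTER_CUBIC))
E
```

```text
tool_pos: [0.5219, 0.0142, -0.0125]
ft_force: [-5.7, 0.0, -0.9]
grip_force: 30.0
tool_pos: [0.522, 0.0144, -0.0126]
ft_force: [-6.3, -6.4, -1.3]
grip_force: 30.0
```

View pics/w7c.png

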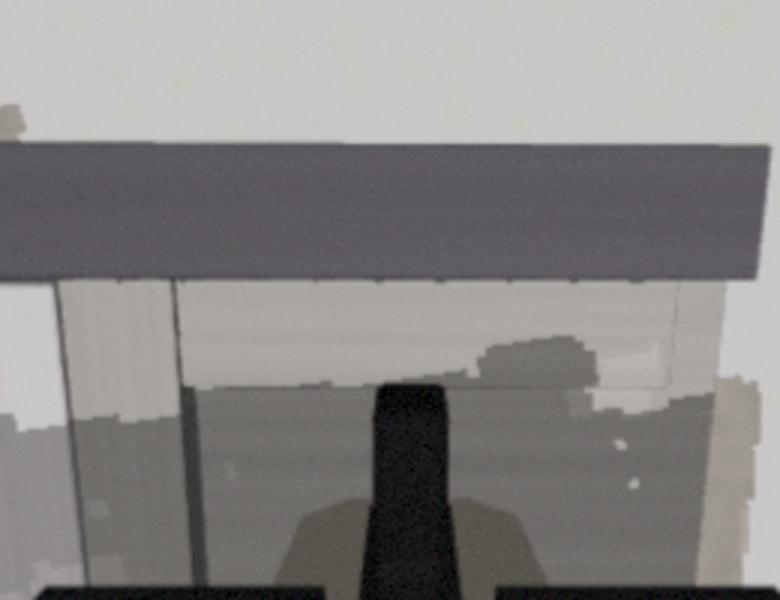

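The square sits flush: the blade meets the fence along crop row 280 and the stock meets the stop from (58,285) to (88,580). I press a little more.

```bash

python3 -m crank '{"delta_pos":[[0.001,-0.001,0],[0.003,-0.002,0],[0.005,-0.003,0],[0.006,-0.004,0],[0.006,-0.004,0],[0.006,-0.004,0],[0.006,-0.004,0],[0.006,-0.004,0]],"turn":[0,0,0,0,0,0,0,0],"gripper":[1,1,1,1,1,1,1,1]}'
python3 -m crank '{"delta_pos":[[0,0,0],[0,0,0],[0,0,0],[0,0,0],[0,0,0],[0,0,0],[0,0,0],[0,0,0]],"turn":[0,0,0,0,0,0,0,0],"gripper":[1,1,1,1,1,1,1,1]}'; python3 -c "
from h import *
print(monitor.get_state()['wrist_torque'])"
```

```text
clock: 33.58
tool_pos: [0.5219, 0.0144, -0.0126]
eef_rot: [179.9, 0.2, -8.6]
ft_force: [-12.6, -9.0, 3.5]
gripper_width: 0.146
grip_force: 30.0
clock: 34.25
tool_pos: [0.5219, 0.0143, -0.0126]
eef_rot: [179.9, 0.2, -8.6]
ft_force: [-13.5, -8.6, 3.6]
gripper_width: 0.147
grip_force: 30.0
[-1.50582585  2.40799077 -0.01508238]
```

```bash
python3 -c "
from h import *
print(bot.hand_in())"
```

```text
the job is handed in; nothing more can be done
None
```

I turned the clamp knob to its end, and handed in with the square held flat in the corner, pressed against the fence and the stop with about 10–12 N each; no verdict came back.

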